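Eject the spent reagent canister from the analyser dock

TASK

The round reagent canister in the two-bay dock is used up. Push it further down into its bay until the latch trips, let it spring up, then draw it out and stand it upright in the empty shallow tray, setting it down gently. Leave the square cartridge in the other bay alone, latched down as it is.

Things in the scene. Friction and masses are not known exactly. Their poses are not given: they have to be found in the camera images.
- canister: Used reagent canister: white upright cylinder, 42 mm diameter, 56 mm tall, about 90 g, dark round disc on its flat top. Origin: centre of its underside, z up. Starts latched in either bay of the dock, top flush with the deck (no grip there). Once tripped and let go it rises within about 1 s to stand 34 mm proud of the deck, its lower 22 mm loose in the bay; it then lifts straight out.
- dock: Fixed white dock with grey deck, 150 (x) by 190 (y) mm, deck 85 mm above its origin, the centre of its underside; z up. Two sprung push-push bays, 45 mm square, at x = -20, y = +40 and -40 mm. Pushing takes 5 to 9 N: the latch trips 6 to 7 mm down, the hard stop is 9 mm down; it does not catch again. Deck flat but for a hood 12 mm high from x = 55 mm to the +x edge.
- cartridge: The square reagent cartridge that stays: white block 42 x 42 mm, 56 mm tall, dark square pad on its flat top, latched in the dock's other push-push bay with its top flush with the deck. Origin: centre of its underside, z up.
- tray: The empty tray: shallow open grey square tray, fixed, 140 x 140 mm outside, walls 4 mm thick and 22 mm high, inner floor 4 mm above its origin, the centre of its underside; z up. Close by stand a white rack of red-capped tubes (78 mm tall, off the tray's -y side) and a small amber jar (55 mm tall, off its -x side).
Things that resemble listed ones, but are neither listed nor needed, are in the scene too. Leave any turquoise look-alike of the dock alone.

How it is judged (in metres and radians):
On the way, in this order (a step that is already met when the one before it is completed fails the run):
1. the canister is pressed at least 5 mm deeper into its bay (z of canister in the frame of dock below 0.024 m and horizontal distance between canister and dock below 0.06 m).
2. the canister has sprung up at least 25 mm above its latched place (z of canister in the frame of dock above 0.054 m and horizontal distance between canister and dock below 0.06 m), for 0.1 s.
At the end, for the whole second after the job is handed in: The canister stands upright (within 10 degrees), released and at rest, on the floor of the empty tray, wholly inside its walls; the square cartridge is still latched within 6 mm of where it began (x of canister in the frame of tray between -0.055 and 0.055 m and y of canister in the frame of tray between -0.055 and 0.055 m and z of canister in the frame of tray between 0 and 0.012 m and angle between canister's own z axis and vertical below 0.17 rad and linear speed of canister below 0.02 m/s and contact force between canister and tray above 0.2 N and distance of cartridge from where it was at the start of the episode below 0.006 m); the robot touches nothing.
It fails at once if the square cartridge is pressed or shifted more than 6 mm (distance of cartridge from where it was at the start of the episode above 0.006 m).
It fails at once if the canister is dropped or rammed into the tray (contact over 40 N) (contact force between canister and tray above 40 N).
It also fails if it takes over 51 s, if anything falls off the work surface, if the arm or the gripper's body presses on something with over 40 N, if the wrist force passes 120 N, or if a joint passes its speed limit or range.

ROBOT

A 6-joint arm with a two-finger parallel gripper is mounted at the origin on the work surface. World frame = base frame: x ahead of the robot, y to its left, z up, the work surface at z = 0. Lengths are in mm, angles in rad, forces in N, time in s.
With the tool pointing down it reaches from about 400 to 825 mm from the base axis. Payload 7 kg.
Tool frame: the origin (TCP) lies at the very end of the fingers, on their centre line; the grasp point (between the pads) lies 19 mm behind it; z points along the fingers, y is the direction in which the jaws open and shut (so a half turn about z gives the same grasp; the last joint's range is limited). The gripper opens to 88 mm and grips with 3 to 60 N. Pads are 19 mm wide; open, the fingers measure 130 mm over their backs; the gripper's body (78 mm by 193 mm) begins 47 mm behind the grasp point.
Start: joints at [-1.006, 0.359, 0.012, 0, -1.224, -0.288], TCP at [184.437, -649.291, 226.561] pointing down, gripper open.
Joint ranges: [-3.07, 3.07], [-1.43, 2.12], [-1.02, 1.25], [-3.03, 1.67], [-3.05, -0], [-3.03, 3.03]. Speed limits (rad/s): [2.39, 2.39, 3.01, 3.14, 3.14, 3.14].

INTERFACE

Orientations are given as a unit quaternion [x, y, z, w].
In Python, from plant import bot gives the robot as it stands. Calls block until the motion is done:
- bot.move_ptp(position, orientation): joint-space move of the TCP to a pose.
- bot.line_to(position, velocity=150, ori=None): straight line of the TCP; ori=None keeps the orientation; velocity is the mean speed in mm/s.
- bot.move_joints(angles): joint-space move.
- bot.move_gripper(opening, force=None): finger opening in mm; force is the grip in N (None keeps the last); returns when the fingers have stopped.
- bot.pause(seconds).
- bot.solve_ik(position, orientation): joint angles nearest the present ones, or None.
- bot.read_state(): the state.
- bot.camera(name): name is "side" or "top" or "wrist"; returns the picture (384x512x3 uint8, red, green, blue); there is no depth.
- bot.get_calibration(name): a dict with "fx", "fy", "cx", "cy" (pixels), "view" (4x4, takes a point from world to camera coordinates); the wrist camera has in their place "T_tool_cam" (4x4, takes a point from camera to tool coordinates, whose origin is the TCP and whose axes are the flange's). Camera axes: x right, y up, looking along -z (the intrinsics and any distortion apply to the point x, -y, -z); pixel columns grow to the right and rows downward; lengths in mm; the calibration is good to about 2 mm. A picture is of the moment at which its call begins: read the wrist's pose just before it. get_calibration takes no time and is no camera call.
A pose or a line that the arm cannot do raises bot.Unreachable and nothing moves.
- bot.close_job(): hands the job in, once; it reports no verdict.
The state is a dict: "t": time; "joint_pos": joint angles; "qvel": joint speeds; "tau": joint torques, N m; "tcp_pos": TCP position; "eef_rot": TCP orientation; "contact_force": force on the tool from outside, world axes, zero at the start; "moment": the same for the moment, N m; "width": finger opening in mm.
Only numpy, scipy, OpenCV 4.12 (cv2) and the standard library are available. Lean on these libraries where they do the work, as an engineer would, in place of code of your own. Each camera call takes 0.05 s, during which the arm holds its last target.

## Working session

There is one attempt and no reset: what is moved stays moved. The work goes in short steps, each a Python script; the robot and the scene stay as the last script left them, time stands still between calls to the robot, and variables do not carry over. Pictures are saved under pics/ and viewed, and the job is handed in when it is done.

```bash
ls; mkdir -p pics; python3 - <<'E'
from plant import bot
import cv2
for n in ("top","side","wrist"):
    s=bot.read_state()
    im=bot.camera(n); cv2.imwrite(f"pics/{n}0.png",im[:,:,::-1])
    c=bot.get_calibration(n); print(n,c)
print(s)
E
```

```text
pics
top {'fx': 374.00666219984873, 'fy': 374.00666219984873, 'cx': 252.88353102102622, 'cy': 190.7101573473618, 'view': array([[-1.55257744e-02, -9.99688716e-01,  1.95300382e-02,
        -6.25135376e+00],
       [ 9.98456271e-01, -1.44589413e-02,  5.36284877e-02,
        -3.93643071e+02],
       [-5.33294103e-02,  2.03325129e-02,  9.98369953e-01,
        -8.06717685e+02],
       [ 0.00000000e+00,  0.00000000e+00,  0.00000000e+00,
         1.00000000e+00]])}
side {'fx': 465.14911770189593, 'fy': 465.14911770189593, 'cx': 264.19751924409076, 'cy': 187.42637677329367, 'view': array([[ 8.20585009e-01, -5.71493313e-01,  5.96956611e-03,
        -3.26536035e+02],
       [ 3.79294328e-01,  5.52367817e-01,  7.42310991e-01,
        -2.04378273e+02],
       [-4.27523164e-01, -6.06865049e-01,  6.70028923e-01,
        -8.04219595e+02],
       [ 0.00000000e+00,  0.00000000e+00,  0.00000000e+00,
         1.00000000e+00]])}
wrist {'fx': 330.88085533545245, 'fy': 330.88085533545245, 'cx': 253.0032953347493, 'cy': 190.95952159519862, 'T_tool_cam': array([[-3.75428189e-04,  9.55882011e-01,  2.93750642
[... 261 characters left out ...]
         1.00000000e+00]])}
{'t': 0.1, 'joint_pos': array([-1.00592943e+00,  3.59300040e-01,  1.11347827e-02, -2.77628229e-04,
       -1.22412369e+00, -2.88130565e-01]), 'qvel': array([-0.00012443, -0.00225732,  0.00205145, -0.00054447, -0.00180592,
       -0.00062883]), 'tau': array([-1.82744698e-03, -5.84162915e+01,  2.93751454e+01,  7.01561227e+00,
        1.01547613e-02, -9.47402873e-05]), 'tcp_pos': array([ 184.27744529, -648.89003879,  225.72497393]), 'eef_rot': array([-1.37880213e-01,  9.90448622e-01,  7.33452170e-04, -1.89910289e-04]), 'contact_force': array([-0.00574348, -0.52644322,  0.56076215]), 'moment': array([ 0.01056847, -0.02652952, -0.0097979 ]), 'width': 87.73203261087181}
```

View pics/top0.png

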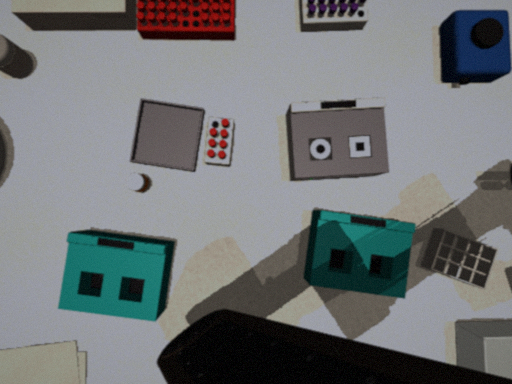

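View pics/side0.png

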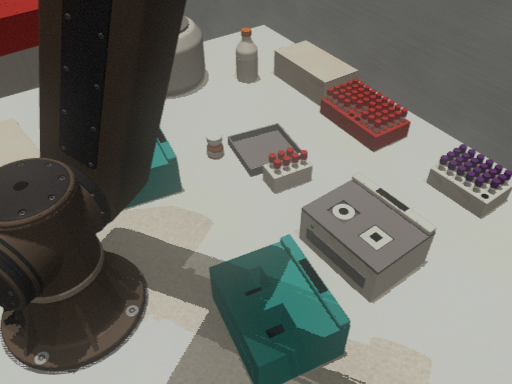

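View pics/wrist0.png

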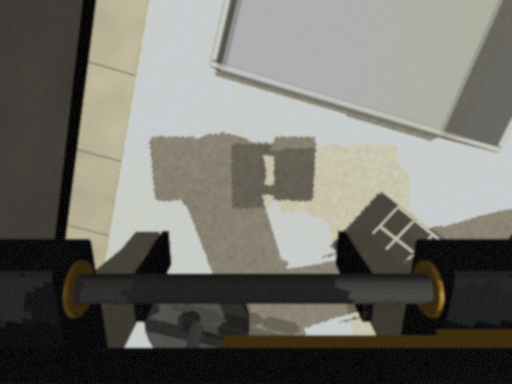

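The top view shows these candidates:
- Canister: the round disc in the white dock (320,149). The cartridge is the square pad (360,147).
- Docks: white at (338,140). The turquoise look-alikes are at (118,275) and (360,253).
- Trays: the grey square tray (168,135) next to the red-capped rack (220,140) and jar (140,182). The large grey box (485,345) and the grid (458,258) aren't trays for this task.

I choose the canister at (320,149) and the tray at (168,135). Next I'll check both in a close crop and measure them.

```bash
cat > h.py <<'E'
import numpy as np, cv2
from scipy.spatial.transform import Rotation as R
def ray(c,px,T=None):
    d=np.array([(px[0]-c['cx'])/c['fx'],-(px[1]-c['cy'])/c['fy'],-1.])
    M=np.linalg.inv(c['view']) if T is None else T
    return M[:3,3],M[:3,:3]@d
def plane(c,px,z,T=None):
    o,d=ray(c,px,T); return o+d*(z-o[2])/d[2]
def wristT(c,s):
    W=np.eye(4);W[:3,:3]=R.from_quat(s['eef_rot']).as_matrix();W[:3,3]=s['tcp_pos'];return W@c['T_tool_cam']
E
python3 - <<'E'
from h import *
from plant import bot
print({k:v for k,v in bot.get_calibration('top').items() if k not in('view',)}.keys())
a=cv2.imread('pics/top0.png');b=cv2.imread('pics/side0.png')
f=lambda i,x0,y0,w,h:cv2.resize(i[y0:y0+h,x0:x0+w],(400,300),interpolation=cv2.INTER_CUBIC)
cv2.imwrite('pics/crop0.png',np.vstack([np.hstack([f(a,275,90,120,90),f(a,120,85,140,105)]),np.hstack([f(b,290,170,160,120),f(b,190,100,140,105)])]))
c=bot.get_calibration('top')
for n,p,z in [('can',(320,149),85),('cart',(360,147),85),('deckBL',(293,180),85),('deckBR',(389,173),85)]: print(n,plane(c,p,z).round(1))
for p in [(141,99),(205,107),(196,171),(131,162)]: print('tray',plane(c,p,22).round(1))
c=bot.get_calibration('side')
print(plane(c,(344,212),85),plane(c,(376,237),85))
E
```

```text
dict_keys(['fx', 'fy', 'cx', 'cy'])
can [ 471.3 -146.5   85. ]
cart [ 474.4 -227.3   85. ]
deckBL [409.8 -91.   85. ]
deckBR [ 421.1 -284.2   85. ]
tray [595.8 227.9  22. ]
tray [576.8  89.4  22. ]
tray [437.2 110.   22. ]
tray [458.5 249.2  22. ]
[ 471.95150885 -150.34167085   85.        ] [ 476.41932995 -228.13454275   85.        ]
```

View pics/crop0.png

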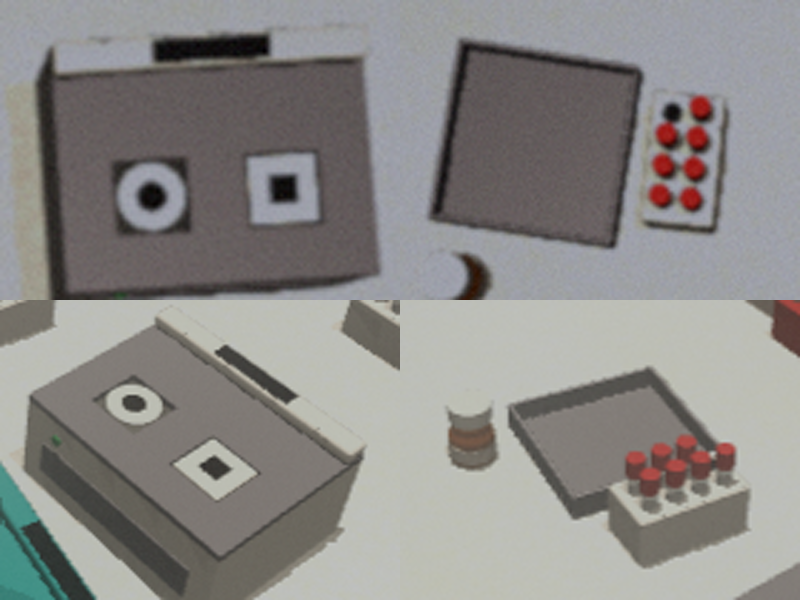

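The crop confirms both picks. The canister is the round-topped one in the white dock's +y bay, and the tray is empty. I'll close the gripper and take a near wrist view above the dock, which also shows the size of the closed fingertips.

```bash
cat >> h.py <<'E'
def down(deg):
    "tool down, tool y at world angle deg"
    a=np.deg2rad(deg);y=np.array([np.cos(a),np.sin(a),0]);z=np.array([0,0,-1.]);x=np.cross(y,z)
    return R.from_matrix(np.c_[x,y,z]).as_quat()
E
python3 - <<'E'
from h import *
from plant import bot
q=down(182)
p=[471.6,-147+30,225]
print(bot.solve_ik(p,q))
bot.move_gripper(0,20)
bot.move_ptp(p,q)
s=bot.read_state();im=bot.camera('wrist');cv2.imwrite('pics/w1.png',im[:,:,::-1])
np.savez('w1.npz',T=wristT(bot.get_calibration('wrist'),s))
im=bot.camera('side');cv2.imwrite('pics/s1.png',im[:,:,::-1])
print(s['t'],s['tcp_pos'],s['width'],s['contact_force'])
E
```

```text
[ 0.16259676  0.04434443 -0.39399225  0.         -1.13245965 -0.12769017]
3.7417 [ 471.62913282 -117.53351779  224.96681781] 0.6696244300043539 [ 0.42659083 -0.02742882 -0.03089891]
```

View pics/w1.png

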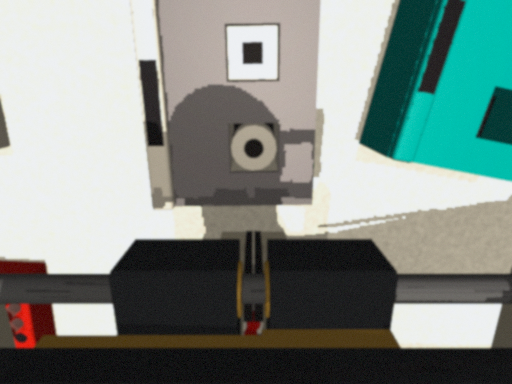

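View pics/s1.png

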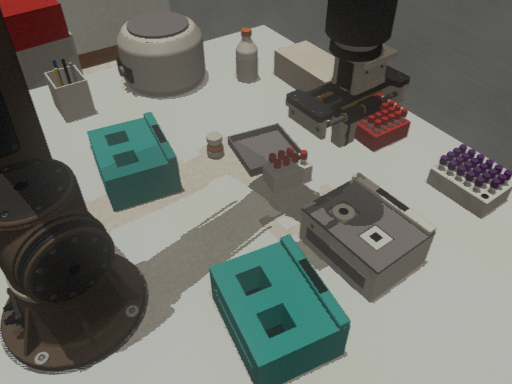

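The wrist view shows the round canister at about (254,148), the square cartridge at (252,52), and slim closed fingertips about 9 mm wide at (253,240). They'll fit the bay easily. Next I'll refine the positions from the dark discs.

```bash
python3 - <<'E'
from h import *
from plant import bot
def blob(f,x,y,r=9):
    g=cv2.cvtColor(cv2.imread(f),cv2.COLOR_BGR2GRAY)[y-r:y+r+1,x-r:x+r+1].astype(float)
    lo,hi=np.percentile(g,3),np.percentile(g,75); m=(g<(lo+hi)/2).astype(np.uint8)
    n,l,st,ce=cv2.connectedComponentsWithStats(m)
    k=l[r,r]; assert k; print(f,st[k],ce[k]+[x-r,y-r]); return ce[k]+[x-r,y-r]
T=np.load('w1.npz')['T'];cw=bot.get_calibration('wrist')
print(plane(cw,blob('pics/w1.png',254,148,16),85,T),plane(cw,blob('pics/w1.png',252,52,16),85,T))
c=bot.get_calibration('top')
print(plane(c,blob('pics/top0.png',320,149,6),85),plane(c,blob('pics/top0.png',360,147,6),85))
c=bot.get_calibration('side')
print(plane(c,blob('pics/side0.png',344,212,6),85),plane(c,blob('pics/side0.png',376,238,6),85))
E
```

```text
pics/w1.png [  6   7  19  19 274] [253.36861314 148.02919708]
pics/w1.png [  7   6  19  22 398] [252.   52.5]
[ 472.25318812 -145.78601475   85.        ] [ 476.10980121 -226.05792279   85.        ]
pics/top0.png [ 2  2  9  8 56] [320.14285714 148.51785714]
pics/top0.png [ 2  2  8  8 61] [359.55737705 146.3442623 ]
[ 472.30251639 -146.85114276   85.        ] [ 475.72904403 -226.48459766   85.        ]
pics/side0.png [ 1  2  9  7 53] [342.98113208 210.88679245]
pics/side0.png [ 0  0 13 10 73] [375.60273973 236.68493151]
[ 472.36039735 -147.10139079   85.        ] [ 476.37465549 -227.21128149   85.        ]
```

The three views agree within about 1.3 mm, putting the canister at (472.3, -146.5) with the dock yawed about 2.7°. I'll press down slowly while watching the force.

```bash
python3 - <<'E'
from h import *
from plant import bot
q=down(182.7)
x,y=472.3,-146.5
bot.move_ptp([x,y,110],q)
bot.line_to([x,y,91],60)
f0=bot.read_state()['contact_force'][2]; zc=None
for z in np.arange(89,74.5,-1):
    bot.line_to([x,y,z],20)
    s=bot.read_state();f=s['contact_force'][2]-f0
    print(round(s['t'],2),z,s['tcp_pos'].round(2),round(f,2))
    if zc is None and f>2: zc=s['tcp_pos'][2]
    if f>22 or (zc and s['tcp_pos'][2]<zc-7.4): break
im=bot.camera('side');cv2.imwrite('pics/s2.png',im[:,:,::-1])
bot.line_to([x,y,160],120)
s=bot.read_state();print(s['t'],s['contact_force'])
E
```

```text
5.1 89.0 [ 472.33 -146.49   89.05] 1.45
5.35 88.0 [ 472.27 -146.5    87.99] 0.81
5.6 87.0 [ 472.24 -146.53   86.94] -0.25
5.85 86.0 [ 472.22 -146.51   85.92] 1.15
6.1 85.0 [ 472.35 -146.55   85.19] 4.38
6.35 84.0 [ 472.31 -146.53   84.05] 4.37
6.6 83.0 [ 472.31 -146.55   83.08] 6.28
6.85 82.0 [ 472.3  -146.54   82.09] 6.18
7.1 81.0 [ 472.28 -146.55   81.07] 6.7
7.35 80.0 [ 472.27 -146.55   80.08] 6.18
7.6 79.0 [ 472.29 -146.55   79.1 ] 6.59
7.85 78.0 [ 472.29 -146.55   78.1 ] 5.39
8.1 77.0 [ 472.27 -146.57   77.09] 5.79
8.9917 [ 0.07562227  0.34882085 -0.62825429]
```

```bash
python3 - <<'E'
from h import *
from plant import bot
q=down(182.7)
bot.move_ptp([472.3,-146.5+45,240],q)
bot.pause(0.3)
s=bot.read_state();im=bot.camera('wrist')[:,:,::-1];i2=bot.camera('side')[:,:,::-1]
np.savez('w3.npz',T=wristT(bot.get_calibration('wrist'),s))
cv2.imwrite('pics/w3.png',im);cv2.imwrite('pics/s3.png',i2);cv2.imwrite('pics/b3.png',np.hstack([im[:,100:500],i2[:,100:500]]))
print(s['t'])
E
```

```text
9.75
```

View pics/b3.png

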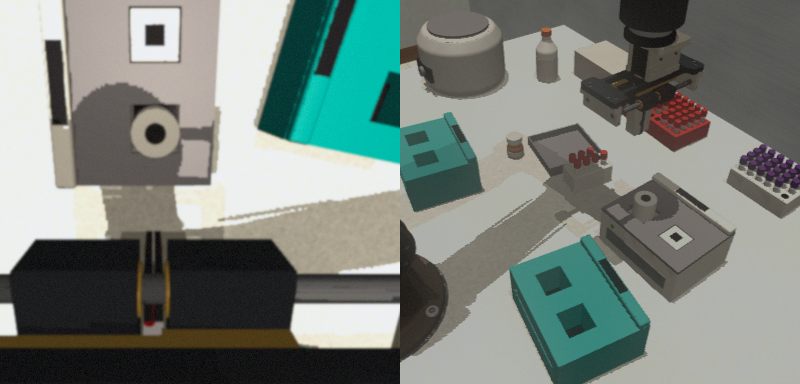

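The canister has sprung up, with its disc at wrist pixel (255,133), and it stands proud in the side view at (645,200 in the combined picture). The square cartridge is unchanged. Next I'll grasp the canister, with the jaws opening along dock x so they stay away from the cartridge.

```bash
python3 - <<'E'
from h import *
from plant import bot
T=np.load('w3.npz')['T'];cw=bot.get_calibration('wrist')
g=cv2.cvtColor(cv2.imread('pics/w3.png'),cv2.COLOR_BGR2GRAY)[119:148,241:270]
n,l,st,ce=cv2.connectedComponentsWithStats((g<70).astype(np.uint8));k=l[14,14]
p=plane(cw,ce[k]+[241,119],119.5,T);print(st[k],ce[k]+[241,119],p)
x,y=p[:2]; assert np.hypot(x-472.3,y+146.5)<4
x,y=(x+472.3)/2,(y-146.5)/2
q=down(182.7)
bot.move_ptp([x,y,175],q)
bot.move_gripper(80,20)
bot.line_to([x,y,90],100)
s=bot.read_state();print(s['contact_force'])
bot.move_gripper(30,15)
s=bot.read_state();print(s['t'],s['tcp_pos'],s['width'],s['contact_force'])
bot.line_to([x,y,100],40)
bot.line_to([x,y,180],100)
s=bot.read_state();print(s['t'],s['tcp_pos'],s['width'],s['contact_force'])
for n in('side','wrist'):cv2.imwrite(f'pics/{n}4.png',bot.camera(n)[:,:,::-1])
cv2.imwrite('pics/b4.png',np.hstack([cv2.imread('pics/side4.png')[:,112:],cv2.imread('pics/wrist4.png')[:,56:456]]))
E
```

```text
[  5   5  19  20 300] [254.85666667 133.33333333] [ 472.08172029 -146.01504203  119.5       ]
[-0.42704762  0.41725956  0.3434585 ]
13.3167 [ 472.19709815 -146.26650006   90.06657741] 41.79111133797965 [-1.38176662  0.4902867   0.89582642]
14.6667 [ 471.69053351 -146.20653099  179.33270651] 41.861046420163525 [-0.49730402  0.46553149 -1.69053399]
```

View pics/b4.png

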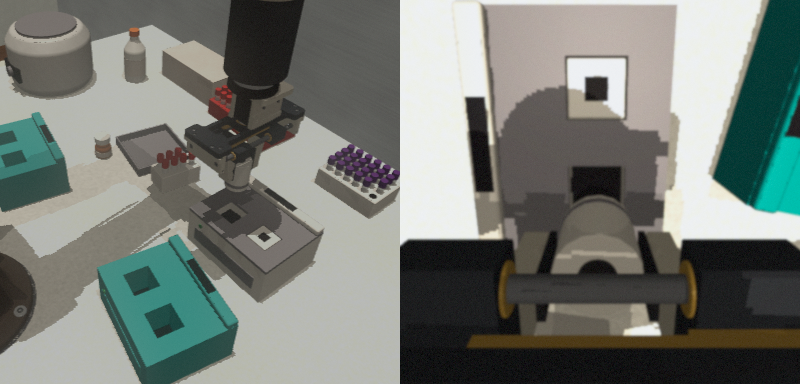

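The canister is gripped at 41.9 mm width and clear of the bay, and the cartridge is untouched. I'll carry it high over the rack to the tray centre at (517,169), then lower it in small steps until the force shows contact.

```bash
python3 - <<'E'
from h import *
from plant import bot
q=down(171.2); x,y=517,169
print(bot.solve_ik([x,y,180],q), bot.solve_ik([x,y,30],q))
bot.move_ptp([x,y,180],q)
bot.line_to([x,y,60],120)
bot.line_to([x,y,37],40)
bot.pause(0.2)
f0=np.mean([bot.read_state()['contact_force'][2]]);print('f0',f0)
for z in np.arange(36,26,-0.7):
    bot.line_to([x,y,z],10)
    s=bot.read_state();f=s['contact_force'][2]-f0
    print(round(s['t'],2),s['tcp_pos'].round(2),round(f,2))
    if f>3: break
for n in('side','wrist'):cv2.imwrite(f'pics/{n}5.png',bot.camera(n)[:,:,::-1])
cv2.imwrite('pics/b5.png',np.hstack([cv2.imread('pics/side5.png')[:,112:],cv2.imread('pics/wrist5.png')[:,56:456]]))
E
```

```text
[ 0.67631124  0.18041915 -0.34515882  0.         -1.04521836 -0.82990021] [ 0.67631124  0.35688071 -0.5134872   0.         -0.70042842 -0.82990021]
f0 -1.7708524788503497
18.3 [516.97 168.98  36.  ] 1.97
18.55 [516.97 168.99  35.26] 1.44
18.8 [517.   168.96  34.56] 1.61
19.05 [516.97 168.97  33.85] 1.51
19.3 [516.99 168.96  33.15] 1.45
19.55 [516.95 168.96  32.43] 0.24
19.8 [516.94 168.97  31.74] 0.99
20.05 [517.03 169.01  31.09] 1.39
20.3 [517.01 169.03  31.02] 8.2
```

View pics/b5.png

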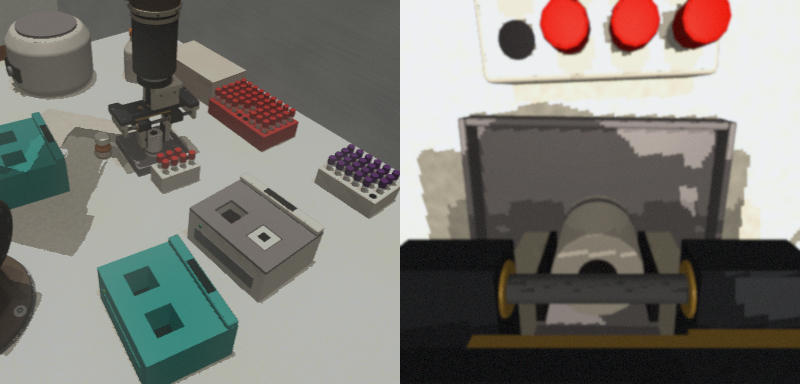

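It touched at TCP z = 31.0, as expected, with a force of about 8 N. It's centred in the tray and clear of the jar and rack, so I'll release it and retreat.

```bash
python3 - <<'E'
from h import *
from plant import bot
bot.move_gripper(68)
bot.pause(0.2)
bot.line_to([517,169,60],60)
bot.line_to([517,169,220],150)
bot.move_ptp([480,-20,260],down(171.2))
bot.pause(0.3)
s=bot.read_state();print(s['t'],s['width'],s['contact_force'])
a=bot.camera('top')[:,:,::-1];b=bot.camera('side')[:,:,::-1]
cv2.imwrite('pics/top6.png',a);cv2.imwrite('pics/side6.png',b)
cv2.imwrite('pics/b6.png',np.hstack([cv2.resize(a[80:230,100:300],(400,300)),cv2.resize(b[90:240,190:390],(400,300))]))
cv2.imwrite('pics/c6.png',np.hstack([a[:,100:500],b[:,112:]]))
E
```

```text
24.25 67.98684538107385 [-0.3752649  -0.19026576 -0.39164032]
```

View pics/b6.png

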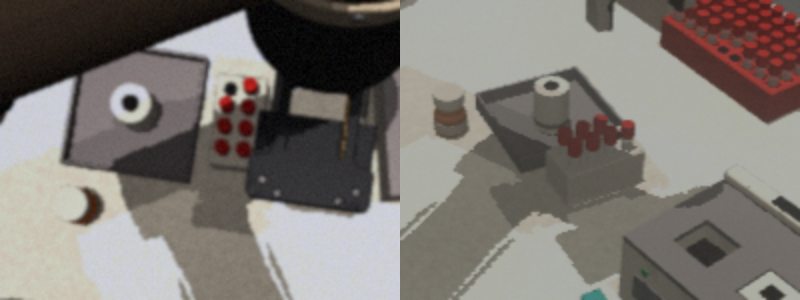

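View pics/c6.png

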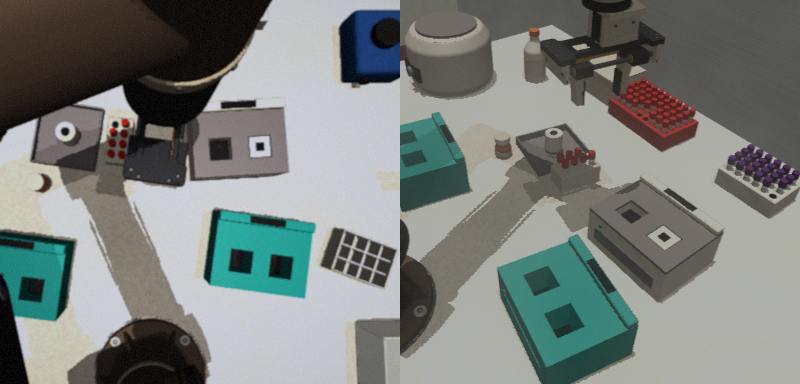

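The canister stands upright in the middle of the tray, with its disc at about (165,131) in the top view. The bay is empty, the cartridge at (360,147) hasn't moved, and the arm is well clear. I'll hand in the job.

```bash
python3 -c "
from plant import bot
print(bot.close_job())"
```

```text
the job is handed in; nothing more can be done
None
```

The used canister is out of the dock and standing upright, released, near the middle of the empty tray. I handed the job in at about 24 s of the 51 s allowed; no verdict is reported.

- **Press and spring-up:** I pressed the canister about 8 mm down with the closed fingertips, at 4–7 N. The pictures afterwards showed it standing proud of the deck.
- **Transfer:** I gripped it at 15 N (41.9 mm width), lifted it straight out, and lowered it in small steps. It touched the tray floor at about 8 N, well under the 40 N limit.
- **Last checks:** The final top and side pictures show the canister upright inside the tray walls and the dock bay empty. The square cartridge is at the same pixel as at the start, and the arm is clear with no contact force.
- **Limits of the checks:** The three cameras agreed on the canister's position to about 1.3 mm, and no check failed. I judged uprightness and the cartridge's place by eye and did not measure them again.

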